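# Set the gap jig and gauge it with the taper blade

## Task

First slide the jaw of the glue-joint jig (the part with the black knob) along its track until its yellow pointer lines up with the red mark. Then lift the orange-handled taper gauge out of its wooden holder and slide its blade straight down between the two steel cheeks, gently, until it drags snugly on both of them, without pushing the jaw off the mark or knocking other things about. Finish still holding the gauge in the gripper at that depth: do not let go.

Things in the scene. Friction and masses are not known exactly. Their poses are not given: they have to be found in the camera images.
- jig: Bench jig, fixed: base 154 x 275 mm of two aluminium rails (tops 15 mm high) with a dark plate (top 12 mm high) between them. Origin on the table under the jig; x across the track, y along the track towards the fixed blue anvil, z up. It is the same height in every start; its place and yaw vary. The middle plane of jaw, knob and cheeks is at x = 0.
- jaw (a joint): Position of the blue sliding jaw along its track, m: 0 is farthest from the anvil, grows along the jig's +y towards the anvil, up to 0.078. The gap between the cheeks at rest is 0.080 minus this value. Stiff: about 11 N moves it, and it stays where it is left.
- jaw_knob (a point): Centre of the top face of the jaw's black square upright knob, 92 mm above the table. The knob is 24 x 24 mm, sides along the jig's x and y, and 65 mm tall; grip it 10 to 25 mm below its top. Behind it towards the anvil, 56 mm from its axis, stands the jaw's blue upright plate, 95 mm high, and then the jaw cheek with its lip, 113 mm high. Grip it across x and draw it along y.
- jaw_pointer (a point): Tip of the yellow pointer (4 mm wide) on the +x side of the jaw, level with the knob's axis along the track; top 27 mm above the table. It must stand at the same jig y as the red mark.
- mark: The red mark: upright red fin 24 mm (x) by 4 mm (y) by 14 mm high, fixed on the jig's +x rail next to the pointer's path. Origin at the centre of its underside; axes as the jig's. With the pointer on it the cheeks stand 6 to 9 mm apart.
- jaw_cheek: Steel cheek on the jaw, 40 mm wide (x), 6 mm thick, upright inner face facing +y, standing from 30 to 105 mm above the table; above that an 8 mm high lip flares back by 35 degrees as a lead-in (the mouth is about 11 mm wider than the gap). Origin: middle of the inner face's upper edge, at the lip's bend, 105 mm above the table. It is sprung: it gives way 8 mm along the jig's -y at 1.2 N per mm, starting from no force.
- anvil_cheek: The opposite steel cheek, on the fixed anvil, a mirror image of the jaw's: inner face facing the jig's -y, origin at the middle of its upper edge at the lip's bend, 105 mm above the table; gives way up to 8 mm along the jig's +y at 1.2 N per mm. The blade goes between the two origins. Snug means that both cheeks press lightly on the blade, anything from 0.4 to 8 N each; a downward drag of about 3 to 8 N tells it.
- gauge: Taper gauge, loose, about 140 g: steel wedge blade 26 mm wide (x), thickness (y) 3 mm at the tip growing evenly to 14 mm at 80 mm above the tip, then 14 mm up to 92 mm; then an orange collar 44 x 28 x 6 mm (x, y, z) and an orange handle 30 x 18 mm (x, y), 48 mm tall, top 146 mm above the tip. Origin at the centre of the tip, z up the blade; symmetric front to back and side to side. It starts upright in the holder, tip 8 mm above the table, collar resting on the holder's top.
- gauge_grip (a point): Point to grip on the gauge: on the axis of the orange handle, 126 mm above the blade's tip and 28 mm above the collar's top. The handle is 18 mm thick along the gauge's y and 30 mm along its x.
- holder: Wooden holder, fixed: upright block 64 x 50 mm (x, y), 100 mm high, on a dark foot 100 x 80 mm, with a through slot 34 x 22 mm in which the blade hangs. Origin under its centre on the table; axes as the gauge's at the start. Lift the gauge straight up by at least 100 mm to clear it.
- cup: White plastic cup, 70 mm across, 85 mm high; a bystander, loose; origin on its underside. Leave it alone.
- tape: Roll of paper tape lying flat, 90 mm across, 25 mm high; a bystander, loose; origin on its underside. Leave it alone.
- tube: Upright cardboard tube offcut, 60 mm across, 110 mm high; a bystander, loose; origin on its underside. Leave it alone.
- driver: Screwdriver lying on the bench, origin under it; a bystander, loose; origin on its underside. Leave it alone.
- spanner: Spanner lying on the bench, origin under it; a bystander, loose; origin on its underside. Leave it alone.
- glue: Glue bottle, 56 mm across, 150 mm high; a bystander, loose; origin on its underside. Leave it alone.
- screws: Cardboard box of screws, 70 x 100 mm, 45 mm high; a bystander, loose; origin on its underside. Leave it alone.
Not all that is in view belongs to the job. What is meant by the gauge is not purple, and is the larger of those in its own colour.

How it is judged:
On the way, in this order (a step that is already met when the one before it is completed fails the run):
1. the jaw's pointer is lined up with the red mark (within 4 mm) and the jaw is at rest (y of jaw_pointer in the frame of mark between -0.004 and 0.004 m and velocity of joint jaw between -0.01 and 0.01 m/s), for 0.2 s.
2. the gauge is lifted clear out of its holder (height (world z) of gauge above 0.105 m and contact force between gauge and holder below 0.1 N), for 0.1 s.
3. the blade is down between the cheeks and drags on both (contact force between gauge and jaw_cheek between 0.4 and 8 N and contact force between gauge and anvil_cheek between 0.4 and 8 N and z of gauge in the frame of anvil_cheek below -0.012 m and x of gauge in the frame of jig between -0.015 and 0.015 m and angle between the y axis of gauge and the y axis of jig, either way round below 0.2 rad and angle between gauge's own z axis and vertical below 0.15 rad and z of gauge in the frame of jig above 0.018 m and contact force between the fingers and gauge above 2 N), for 0.2 s.
At the end, for the whole second after the job is handed in: Pointer within 4 mm of the mark; gauge at rest, upright within 0.15 rad, in line with the cheeks within 0.2 rad, its tip 12 mm or more below the lips' bends, within 15 mm of the cheeks' middle, clear of the base; each cheek bears on it with 0.4 to 8 N; fingers grip it with over 2 N (all of step 3 and y of jaw_pointer in the frame of mark between -0.004 and 0.004 m and linear speed of gauge below 0.01 m/s); the arm keeps its last pose, push and grip.
It fails at once if a cheek is forced: over 20 N between gauge and cheek (contact force between gauge and jaw_cheek above 20 N or contact force between gauge and anvil_cheek above 20 N).
It fails at once if a loose bystander is knocked away (moved over 30 mm) (distance of any of cup, tape, tube, driver, spanner, glue, screws from where it was at the start of the episode above 0.03 m).
It also fails if it takes over 61 s, if anything falls off the work surface, if the arm or the gripper's body presses on something with over 40 N, if the wrist force passes 120 N, or if a joint passes its speed limit or range.

## Robot

A 6-joint arm with a two-finger parallel gripper is mounted at the origin on the work surface. World frame = base frame: x ahead of the robot, y to its left, z up, the work surface at z = 0. Lengths are in m, angles in rad, forces in N, time in s.
With the tool pointing down it reaches from about 0.425 to 0.925 m from the base axis. Payload 12.5 kg.
Tool frame: the origin (TCP) lies at the very end of the fingers, on their centre line; the grasp point (between the pads) lies bot.grip_point_offset behind it (bot.grip_point_offset is the distance from the TCP to the grasp point, in m); x points along the fingers, z is the direction in which the jaws open and shut, and the axes are right-handed (so a half turn about x gives the same grasp; the last joint's range is limited). The gripper opens to 85 mm and grips with 20 to 120 N. Pads are 22 mm wide; open, the fingers measure 114 mm over their backs; the gripper's body (76 mm by 85 mm) begins 54 mm behind the grasp point. The pads swing forward as they close: fully open they stand 13 mm farther back than shut.
Start: joints at [-1.394, 0.491, 1.559, -0, 1.092, -0.106], TCP at [0.174, -0.6, 0.209] pointing down, gripper open.
Joint ranges: [-3.1, 3.1], [-0.84, 2.19], [0.05, 2.79], [-1.13, 4.28], [0.06, 2.93], [-2.69, 2.69]. Speed limits (rad/s): [2.22, 2.22, 2.79, 3.14, 3.14, 3.14].

## Interface

Orientations are given as a unit quaternion [w, x, y, z].
In Python, from plant import bot gives the robot as it stands.
- The arm moves only by the tool send_rows, never from a script. Its arguments are lists of equal length, an entry for each row: "travel": the shift along the world's x, y, z in cm, a list of three; "turn": the turn about the world's z in degrees; "grip": the opening, from 0 (shut) to 1 (fully open). A call has exactly 8 rows; each row is the pose to reach, as a shift and turn from the pose commanded when the call began; what a row does not reach only later rows make up. A row lasts 1/12 s, in which the tool goes at most 41.7 mm and 7.16 degrees, less where a joint would pass 70% of its speed; a pose out of reach is approached as far as the arm can. A call with a gripper value outside its range is refused whole. The fingers move at their own pace and stop on an object; "grip_force" is the grip in N (left out, the last holds). Time passes only in rows, so rows that repeat a pose let the fingers close, or fill a call up. It gives the time, the measured TCP pose, the force and the opening at its end, in the units of the state.
- bot.get_state(): the state, without advancing time (a new reading comes with each control period).
- bot.capture(name): name is "side" or "top" or "wrist"; returns a dict with "color" (480x640x3 uint8, red, green, blue), "range_z" (480x640 float32, m along the optical axis (not along the pixel's ray), 0 where there is no reading), "mtx" (3x3 intrinsics, pixels), "extrinsics" (4x4, takes a point from world to camera coordinates); the wrist camera has in their place "tool_from_camera" (4x4, takes a point from camera to tool coordinates, whose origin is the TCP and whose axes are the tool frame's). Camera axes: x right, y up, looking along -z (the intrinsics and any distortion apply to the point x, -y, -z); pixel columns grow to the right and rows downward; lengths in m; the calibration is good to about 2 mm. A picture is of the moment at which its call begins: read the wrist's pose just before it.
- bot.job_done(): hands the job in, once; it reports no verdict.
The state is a dict: "clock": time; "joints": joint angles; "joint_vel": joint speeds; "tau": joint torques, N m; "position": TCP position; "ee_rot": TCP orientation; "contact_force": force on the tool from outside, world axes, zero at the start; "wrist_torque": the same for the moment, N m; "gripper_width": finger opening in m.
Only numpy, scipy, OpenCV 4.12 (cv2) and the standard library are available. Lean on these libraries where they do the work, as an engineer would, in place of code of your own. Each camera call takes 0.05 s, during which the arm holds its last target.

## Working session

There is one attempt and no reset: what is moved stays moved. The work goes in short steps, Python scripts to look and compute and a tool call to move; the robot and the scene stay as the last step left them, time stands still between calls to the robot, and variables do not carry over. Pictures are saved under pics/ and viewed, and the job is handed in when it is done.

Besides the shell and the picture viewer there is one more tool, called as a command line: name --pt "numbers of a row" for each row, then --argument value for the rest. send_rows: Moves the arm, as the interface text tells. Its arguments: {"type":"object","properties":{"travel":{"type":"array","items":{"type":"array","items":{"type":"number"}}},"turn":{"type":"array","items":{"type":"number"}},"grip":{"type":"array","items":{"type":"number"}},"grip_force":{"type":"number"}},"required":["travel","turn","grip"]}

```bash
ls; mkdir -p pics; cat > h.py <<'E'
import numpy as np, cv2
from plant import bot
E
python3 - <<'E'
from h import *
s=bot.get_state(); print(s); print(bot.grip_point_offset)
for n in ("side","top","wrist"):
    c=bot.capture(n); cv2.imwrite(f"pics/{n}0.png",c["color"][:,:,::-1]); np.savez(f"{n}0.npz",**c)
    print(n,c["mtx"].round(1).tolist(), {k:np.round(v,4).tolist() for k,v in c.items() if np.size(v)==16}, c.keys())
E
```

```text
pics
{'clock': 0.0, 'joints': array([-1.39360254e+00,  4.91554223e-01,  1.55949176e+00, -7.24563365e-06,
        1.09170741e+00, -1.05588715e-01]), 'joint_vel': array([ 0.00059068,  0.00044981,  0.00034569,  0.00081109, -0.00032012,
        0.00020759]), 'tau': array([ 1.51198477e-03, -6.18444443e+01, -2.61596167e+01, -9.29137173e-05,
        4.11043293e-03, -1.80348707e-05]), 'position': array([ 0.17437127, -0.59989783,  0.2084165 ]), 'ee_rot': array([ 0.56516944,  0.42482707,  0.56577331, -0.42427118]), 'contact_force': array([-0.02150021, -0.11081359,  0.51242761]), 'wrist_torque': array([-0.0180165 , -0.01406755, -0.03342085]), 'gripper_width': 0.08554047111910151}
0.0187
side [[573.6, 0.0, 324.1], [0.0, 573.6, 235.7], [0.0, 0.0, 1.0]] {'extrinsics': [[0.9978, -0.0662, -0.0035, -0.5764], [0.0498, 0.7141, 0.6982, -0.1339], [-0.0438, -0.6969, 0.7159, -1.4323], [0.0, 0.0, 0.0, 1.0]]} dict_keys(['color', 'range_z', 'mtx', 'extrinsics'])
top [[461.0, 0.0, 319.3], [0.0, 461.0, 243.9], [0.0, 0.0, 1.0]] {'extrinsics': [[-0.0009, -0.9999, 0.0146, -0.0021], [0.9968, 0.0002, 0.0803, -0.5744], [-0.0803, 0.0146, 0.9967, -1.2245], [0.0, 0.0, 0.0, 1.0]]} dict_keys(['color', 'range_z', 'mtx', 'extrinsics'])
wrist [[422.7, 0.0, 321.6], [0.0, 422.7, 239.8], [0.0, 0.0, 1.0]] {'tool_from_camera': [[-0.0001, 0.3028, -0.953, -0.1647], [0.0, 0.953, 0.3028, 0.078], [1.0, 0.0, -0.0001, -0.0], [0.0, 0.0, 0.0, 1.0]]} dict_keys(['color', 'range_z', 'mtx', 'tool_from_camera'])
```

View pics/side0.png

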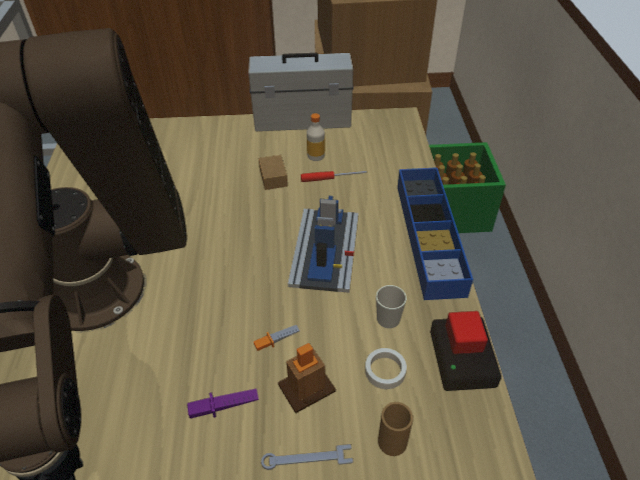

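View pics/top0.png

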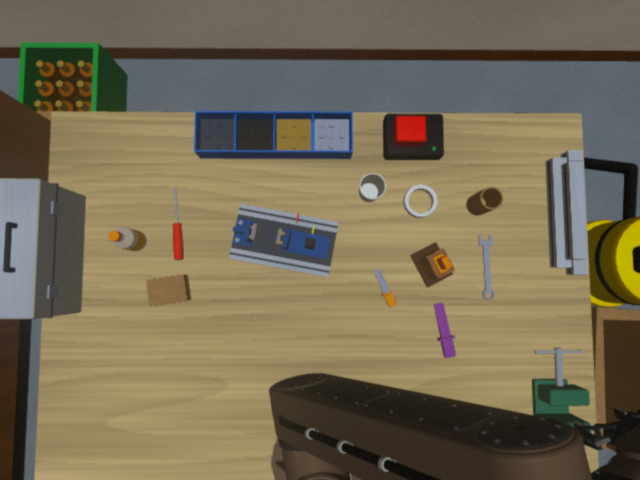

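View pics/wrist0.png

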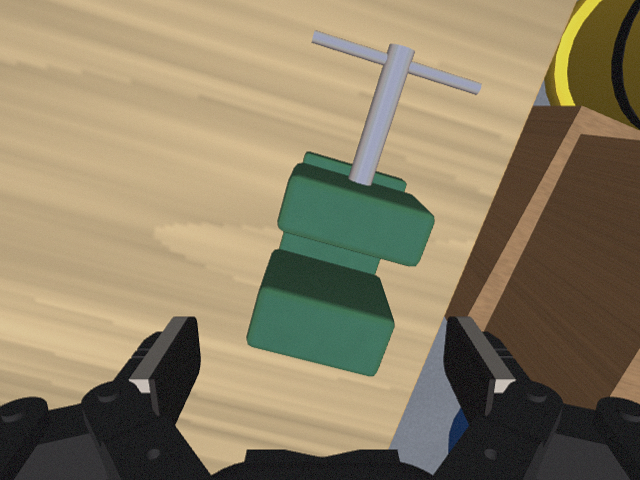

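Candidates for the gauge: orange handle standing in the wooden holder, top (441,264) / side (307,355). Small orange gauge lying down, top (385,290) / side (275,338). Purple one, top (445,330). By the description (not purple, and the larger of the orange ones) I choose the one in the holder. I'll check it in a close crop.

```bash
cat >> h.py <<'E'
def dep(c,u,v):
    "world point from depth pixel, fixed cams"
    K=c["mtx"];d=c["range_z"][int(v),int(u)]
    p=np.array([(u-K[0,2])/K[0,0]*d,-(v-K[1,2])/K[1,1]*d,-d,1])
    return (np.linalg.inv(c["extrinsics"])@p)[:3]
def cloud(c,T=None):
    "HxWx3 world points; T=world_from_cam"
    K=c["mtx"];d=c["range_z"];v,u=np.mgrid[:480,:640]
    P=np.stack([(u-K[0,2])/K[0,0]*d,-(v-K[1,2])/K[1,1]*d,-d,np.ones_like(d)],-1)
    if T is None: T=np.linalg.inv(c["extrinsics"])
    return (P@T.T)[...,:3]
def ray(c,uv,z,T=None):
    K=c["mtx"]
    if T is None: T=np.linalg.inv(c["extrinsics"])
    uv=np.atleast_2d(uv).astype(float)
    d=np.c_[(uv[:,0]-K[0,2])/K[0,0],-(uv[:,1]-K[1,2])/K[1,1],-np.ones(len(uv))]@T[:3,:3].T
    o=T[:3,3]; return o+d*((z-o[2])/d[:,2])[:,None]
def rays(c,uv,T=None):
    K=c["mtx"]
    if T is None: T=np.linalg.inv(c["extrinsics"])
    d=T[:3,:3]@np.array([(uv[0]-K[0,2])/K[0,0],-(uv[1]-K[1,2])/K[1,1],-1]); return T[:3,3],d/np.linalg.norm(d)
def tri(a,b):
    (o1,d1),(o2,d2)=a,b
    t=np.linalg.lstsq(np.c_[d1,-d2],o2-o1,rcond=None)[0]
    p,q=o1+t[0]*d1,o2+t[1]*d2
    return (p+q)/2,np.linalg.norm(p-q)
def wristT(c,s):
    from scipy.spatial.transform import Rotation as R
    w,x,y,z=s["ee_rot"];T=np.eye(4);T[:3,:3]=R.from_quat([x,y,z,w]).as_matrix();T[:3,3]=s["position"]
    return T@c["tool_from_camera"]
def mask(c,lo,hi):
    return cv2.inRange(cv2.cvtColor(c["color"],cv2.COLOR_RGB2HSV),np.array(lo),np.array(hi))
E
python3 - <<'E'
from h import *
t=dict(np.load("top0.npz"));s=dict(np.load("side0.npz"))
a=cv2.resize(t["color"][190:290,225:345],None,fx=4,fy=4,interpolation=cv2.INTER_CUBIC)
b=cv2.resize(t["color"][230:290,370:470],None,fx=4,fy=4,interpolation=cv2.INTER_CUBIC)
e=cv2.resize(s["color"][185:300,280:365],None,fx=4,fy=4,interpolation=cv2.INTER_CUBIC)
f=cv2.resize(s["color"][320:410,250:340],None,fx=4,fy=4,interpolation=cv2.INTER_CUBIC)
cv2.imwrite("pics/jigt.png",a[:,:,::-1]);
W=np.zeros((600,800,3),np.uint8);W[:460,:340]=e;W[:360,340:700]=f; W[360:600,400:800]=b
cv2.imwrite("pics/crop.png",W[:,:,::-1])
for n,(u,v) in dict(gauge=(441,262),small=(390,299),purple=(445,330),knob=(310,243),ptr=(313,230),mark=(297,216),glue=(116,236),cup=(372,180),tape=(421,187),tube=(485,192),spanner=(488,265),driver=(177,240),box=(167,290),bin=(234,135)).items(): print(n,dep(t,u,v).round(3))
E
```

```text
gauge [ 0.52  -0.299  0.142]
small [ 0.426 -0.193  0.017]
purple [ 0.343 -0.339  0.021]
knob [0.571 0.022 0.096]
ptr [0.612 0.015 0.028]
mark [0.649 0.058 0.032]
glue [0.583 0.492 0.148]
cup [ 0.75  -0.147  0.026]
tape [ 0.73  -0.281  0.026]
tube [ 0.712 -0.447  0.052]
spanner [ 0.518 -0.467  0.003]
driver [0.584 0.38  0.029]
box [0.451 0.398 0.044]
bin [0.872 0.23  0.032]
```

View pics/jigt.png

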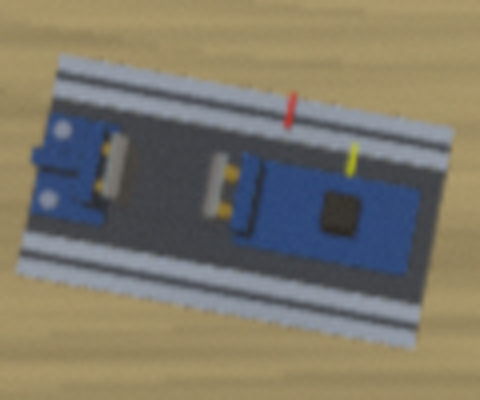

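View pics/crop.png

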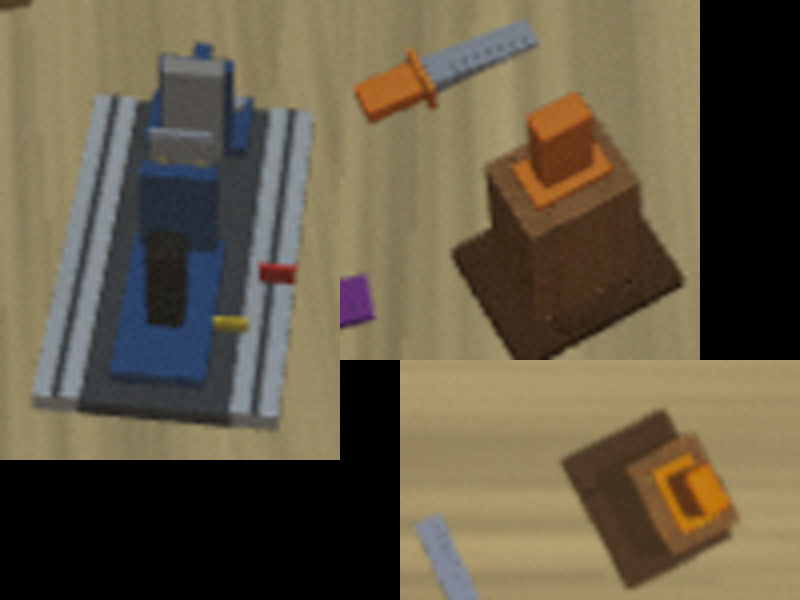

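The crop confirms it: the large orange gauge stands in the holder, at (441,262) in the top view, and the other orange one is clearly smaller. Next I'll work out the coarse geometry and move the wrist camera over the jig.

```bash
python3 - <<'E'
from h import *
from scipy.spatial.transform import Rotation as R
s=bot.get_state();w,x,y,z=s["ee_rot"];M=R.from_quat([x,y,z,w]).as_matrix();print(M.round(3))
t=dict(np.load("top0.npz"))
P=cloud(t)
# jig corners rails in crop/4 +offset
for c in [(455,130),(60,58),(18,272),(415,345)]:
    print(ray(t,(225+c[0]/4,190+c[1]/4),0.015).round(4))
m=mask(t,(5,150,120),(18,255,255)); 
m[:, :425]=0;m[:,470:]=0;m[:240]=0;m[290:]=0
pts=P[m>0]; top=pts[pts[:,2]>0.13]; print(len(pts),len(top),top.mean(0),pts[:,2].min())
v,u=np.where((m>0)&(P[...,2]>0.13)); print(cv2.minAreaRect(ray(t,np.c_[u,v],0.154)[:,:2].astype(np.float32)))
E
```

```text
[[-0.     0.96   0.279]
 [ 0.001  0.279 -0.96 ]
 [-1.     0.    -0.001]]
[[ 0.6338 -0.0558  0.015 ]]
[[0.6832 0.2143 0.015 ]]
[[0.5367 0.2408 0.015 ]]
[[ 0.4872 -0.0281  0.015 ]]
304 97 [ 0.52043871 -0.30793721  0.15290315] 0.09451541594064916
((0.5211385488510132, -0.307576984167099), (0.0301453098654747, 0.018650595098733902), 25.61627197265625)
```

send_rows --pt "2 3 2" --pt "4 6 4" --pt "6 9 5" --pt "8 12 5" --pt "10 15 5" --pt "12 18 5" --pt "14 21 5" --pt "16 24 5" --turn '[7,14,21,28,35,42,49,56]' --grip '[1,1,1,1,1,1,1,1]'

```text
clock: 0.82
position: [0.335, -0.3585, 0.259]
ee_rot: [0.699, 0.107, 0.699, -0.107]
contact_force: [0.5, -1.3, -0.7]
gripper_width: 0.0854
```

send_rows --pt "2 3 0" --pt "4 6 0" --pt "6 9 0" --pt "8 12 0" --pt "10 15 0" --pt "12 18 0" --pt "14 21 0" --pt "16 24 0" --turn '[7.4,7.4,7.4,7.4,7.4,7.4,7.4,7.4]' --grip '[1,1,1,1,1,1,1,1]'

```text
clock: 1.48
position: [0.4951, -0.1184, 0.259]
ee_rot: [0.704, 0.064, 0.704, -0.064]
contact_force: [0.7, -0.4, 0.5]
gripper_width: 0.0857
```

send_rows --pt "2 3 0" --pt "4 6 0" --pt "6 9 0" --pt "7 12 0" --pt "8 14 0" --pt "8 14 0" --pt "8 14 0" --pt "8 14 0" --turn '[0,0,0,0,0,0,0,0]' --grip '[1,1,1,1,1,1,1,1]'

```text
clock: 2.15
position: [0.5741, 0.0195, 0.2588]
ee_rot: [0.704, 0.064, 0.704, -0.064]
contact_force: [0.2, 0.1, 0.1]
gripper_width: 0.0856
```

```bash
cat >> h.py <<'E'
def shot(n,name):
    s=bot.get_state();c=bot.capture(n)
    cv2.imwrite(f"pics/{name}.png",c["color"][:,:,::-1])
    np.savez(name+".npz",**c,ee_rot=s["ee_rot"],position=s["position"])
    return c,s
E
python3 - <<'E'
from h import *
c,s=shot("wrist","w1");print(s["clock"],s["position"],s["ee_rot"],s["joints"],s["contact_force"])
E
```

```text
2.15 [0.57410904 0.01951991 0.25876891] [ 0.70400475  0.06392363  0.70440498 -0.0640679 ] [-8.08896176e-02  3.71858580e-01  1.61944611e+00 -2.17385413e-04
  1.15085594e+00  1.00454453e-01] [0.15900296 0.11975468 0.05166045]
```

View pics/w1.png

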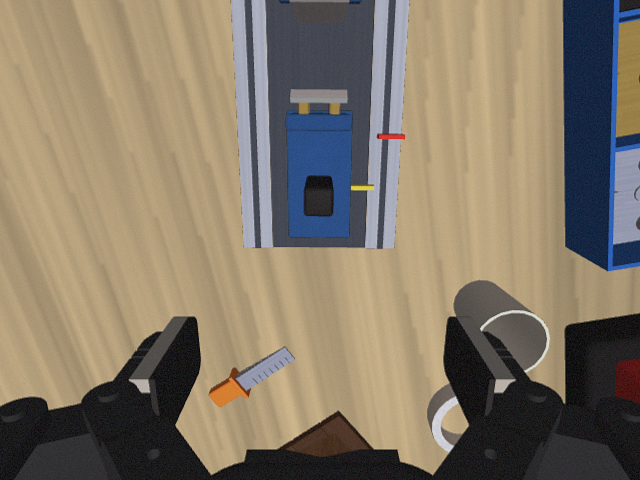

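The wrist view shows the knob at (319,190), the pointer at (363,188), the red mark at (391,136), the jaw lip at (319,96) and the jig's left and right rails.

```bash
cat > m1.py <<'E'
from h import *
import sys
def load(n):
    c=dict(np.load(n+".npz"));T=wristT(c,c);return c,T
def cen(m):
    n,l,st,ce=cv2.connectedComponentsWithStats(m);i=1+np.argmax(st[1:,4]);return ce[i],st[i],(l==i)
def jig(n):
    c,T=load(n);P=cloud(c,T);r={}
    for k,lo,hi,z in (("mark",(0,150,120),(4,255,255),.029),("ptr",(25,150,120),(35,255,255),.027)):
        m=mask(c,lo,hi);m[:, :300]=0; m[300:]=0; m[:,420:]=0
        ce,st,mm=cen(m);Q=P[mm];top=Q[Q[:,2]>np.percentile(Q[:,2],50)]
        r[k]=(ce,Q[:,2].max(),np.median(Q,0),ray(c,ce,z,T)[0],st)
    return c,T,P,r
if __name__=="__main__":
    c,T,P,r=jig(sys.argv[1])
    t=dict(np.load("top0.npz"))
    for k in r: print(k,[np.round(a,4).tolist() for a in r[k]])
    # knob top
    z=P[...,2]; hsv=cv2.cvtColor(c["color"],cv2.COLOR_RGB2HSV)
    m=((z>.085)&(z<.1)&(hsv[...,2]<70)).astype(np.uint8)*255; m[250:]=0
    ce,st,mm=cen(m);print("knob",ce,st,P[mm].mean(0),z[mm].std()); Q=P[mm][:,:2].astype(np.float32);print(cv2.minAreaRect(Q))
    # rails outer edges
    m=((z>.012)&(z<.018)&(hsv[...,1]<70)&(hsv[...,2]>110)).astype(np.uint8)*255;m[260:]=0
    Q=P[m>0];print("rails",len(Q),cv2.minAreaRect(Q[:,:2].astype(np.float32)))
    # cheek lip
    m=((z>.103)&(z<.125)&(hsv[...,1]<70)).astype(np.uint8)*255
    n,l,sts,ces=cv2.connectedComponentsWithStats(m)
    for i in range(1,n):
        if sts[i,4]>100: Q=P[l==i];print("lip",ces[i],sts[i],Q.mean(0),Q[:,2].min(),Q[:,2].max(),cv2.minAreaRect(Q[:,:2].astype(np.float32)))
    print("tri knob", tri(rays(c,(319,183),T),rays(t,(310.3,243.2))))
E
python3 m1.py w1
```

```text
mark [[391.0, 136.3009], 0.4235, [0.6453, 0.0581, 0.0287], [0.6456, 0.0583, 0.029], [379, 134, 26, 5, 113]]
ptr [[362.0, 187.5], 0.0293, [0.6127, 0.0161, 0.0269], [0.6127, 0.0162, 0.027], [351, 186, 23, 4, 92]]
knob [318.04337632 200.5052755 ] [304 186  30  30 853] [0.57254281 0.02501224 0.09126945] 0.0012070220717577142
((0.5727123618125916, 0.024214785546064377), (0.023800767958164215, 0.023400800302624702), 78.99400329589844)
rails 12660 ((0.5812415480613708, 0.07112812995910645), (0.22575493156909943, 0.15431912243366241), 79.27420043945312)
lip [318.86259542   0.6259542 ] [289   0  60   3 131] [0.59870468 0.16205944 0.10512672] 0.10306057522146073 0.10723997745758057 ((0.5985122919082642, 0.16215239465236664), (0.001197374309413135, 0.039637476205825806), 79.51432800292969)
lip [318.55096774  95.38322581] [290  89  57  14 775] [0.58756573 0.10293179 0.10987593] 0.10361803491344085 0.11462418112198852 ((0.5872843265533447, 0.10297193378210068), (0.008883330971002579, 0.039634596556425095), 79.62130737304688)
tri knob (array([0.57501384, 0.02350124, 0.0114482 ]), np.float64(0.005455569016219101))
```

```bash
python3 - <<'E'
from m1 import *
c,T=load("w1");t=dict(np.load("top0.npz"))
print("knob",tri(rays(c,(318,200.5),T),rays(t,(310.2,243.2))))
for k,w,lo,hi in(("mark",(391,136.3),(0,150,100),(4,255,255)),("ptr",(362,187.5),(24,120,100),(36,255,255))):
    m=mask(t,lo,hi);z=np.zeros_like(m);z[205:240,285:325]=m[205:240,285:325];print(k,cen(z)[0],tri(rays(c,w,T),rays(t,cen(z)[0])))
E
```

```text
knob (array([0.57185782, 0.02193785, 0.07677925]), np.float64(0.00011915099521374038))
mark [297. 219.] (array([0.64368745, 0.05805532, 0.02776014]), np.float64(0.004090914686789912))
ptr [312.54545455 230.18181818] (array([0.61226185, 0.01569533, 0.02373872]), np.float64(0.0012054820873364964))
```

send_rows --pt "-0.1 0.5 -3" --pt "-0.1 0.5 -7" --pt "-0.1 0.5 -11" --pt "-0.1 0.5 -14" --pt "-0.1 0.5 -17" --pt "-0.1 0.5 -19" --pt "-0.1 0.5 -20.2" --pt "-0.1 0.5 -20.2" --turn '[0,0,0,0,0,0,0,0]' --grip '[1,1,1,1,1,1,1,1]' --grip_force 40

```text
clock: 2.87
position: [0.572, 0.0237, 0.0547]
ee_rot: [0.703, 0.065, 0.706, -0.065]
contact_force: [0.5, -0.2, -0.2]
gripper_width: 0.0855
```

send_rows --pt "0 0 0" --pt "0 0 0" --pt "0 0 0" --pt "0 0 0" --pt "0 0 0" --pt "0 0 0" --pt "0 0 0" --pt "0 0 0" --turn '[0,0,0,0,0,0,0,0]' --grip '[0.2,0.2,0.2,0.2,0.2,0.2,0.2,0.2]'

```text
clock: 3.53
position: [0.5723, 0.025, 0.0579]
ee_rot: [0.704, 0.064, 0.705, -0.064]
contact_force: [-7.8, -0.2, 10.8]
gripper_width: 0.0231
```

```bash
python3 - <<'E'
from h import *
c,s=shot("wrist","w2");print(s)
E
```

```text
{'clock': 3.5333, 'joints': array([-7.15981264e-02,  6.11763771e-01,  1.82775356e+00,  1.02539231e-04,
        7.03785003e-01,  1.09845452e-01]), 'joint_vel': array([ 0.00016156,  0.00051513, -0.00059818, -0.000377  , -0.00143731,
       -0.00087964]), 'tau': array([ -0.20565472, -55.80816865, -19.8526597 ,  -0.07640716,
        -1.99406192,  -0.15471892]), 'position': array([0.57230793, 0.0250414 , 0.0579421 ]), 'ee_rot': array([ 0.70359131,  0.06410143,  0.70480091, -0.06407768]), 'contact_force': array([-7.80760634, -0.18796329, 10.75984347]), 'wrist_torque': array([ 0.06481477,  1.38057001, -0.13485523]), 'gripper_width': 0.023059849345153437}
```

View pics/w2.png

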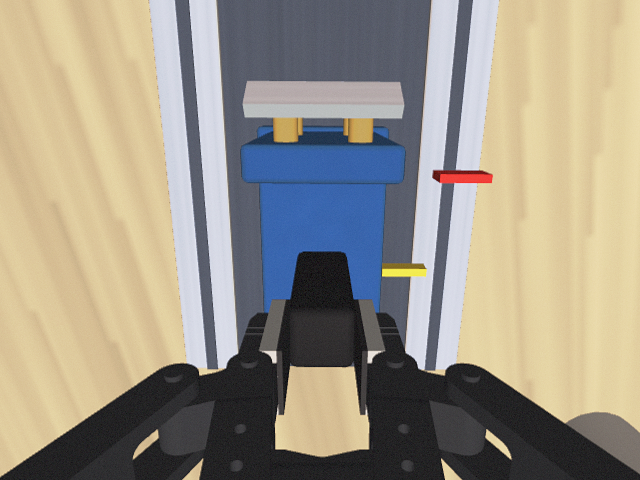

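The knob is gripped at (320,310), with the pointer at (404,270) and the mark at (463,177). I'll measure the remaining travel here.

```bash
cat > pm.py <<'E'
from m1 import *
def run(n):
    c,T=load(n);P=cloud(c,T);u=np.array([.184,.983]);o={}
    for k,lo,hi in (("mark",(0,150,60),(4,255,255)),("ptr",(24,150,60),(35,255,255))):
        m=mask(c,lo,hi);m[:, :340]=0; m[330:]=0; m[:,520:]=0
        ce,st,mm=cen(m);Q=P[mm];zt=np.percentile(Q[:,2],90)
        for _ in (0,):
            # top face: points near the top height
            tp=Q[abs(Q[:,2]-zt)<.0015]; y=tp[:,:2]@u
        o[k]=y; print(k,zt.round(4),len(tp),tp.mean(0).round(4),"y",np.percentile(y,[3,50,97]).round(4))
    print("to go mm",1000*(np.mean(np.percentile(o["mark"],[3,97]))-np.mean(np.percentile(o["ptr"],[3,97]))))
import sys;run(sys.argv[1])
E
python3 pm.py w1;python3 pm.py w2
```

```text
mark 0.0296 91 [0.6452 0.0584 0.029 ] y [0.1745 0.1763 0.1781]
ptr 0.0278 73 [0.6127 0.0163 0.0271] y [0.1271 0.1291 0.1309]
to go mm 47.28537825824613
mark 0.0295 417 [0.6461 0.0582 0.0289] y [0.1742 0.1761 0.1781]
ptr 0.0275 293 [0.6123 0.0165 0.0269] y [0.127  0.1289 0.1308]
to go mm 47.19955534457587
```

send_rows --pt "0.1 0.5 0" --pt "0.22 1.2 0" --pt "0.35 1.9 0" --pt "0.49 2.6 0" --pt "0.62 3.3 0" --pt "0.75 4.0 0" --pt "0.83 4.4 0" --pt "0.87 4.64 0" --turn '[0,0,0,0,0,0,0,0]' --grip '[0.2,0.2,0.2,0.2,0.2,0.2,0.2,0.2]'

```text
clock: 4.25
position: [0.581, 0.0707, 0.058]
ee_rot: [0.704, 0.063, 0.705, -0.064]
contact_force: [-8.7, -9.9, 10.8]
gripper_width: 0.0229
```

send_rows --pt "0 0 0" --pt "0 0 0" --pt "0 0 0" --pt "0 0 0" --pt "0 0 0" --pt "0 0 0" --pt "0 0 0" --pt "0 0 0" --turn '[0,0,0,0,0,0,0,0]' --grip '[0.2,0.2,0.2,0.2,0.2,0.2,0.2,0.2]'

```text
clock: 4.92
position: [0.581, 0.0709, 0.058]
ee_rot: [0.704, 0.064, 0.705, -0.064]
contact_force: [-7.5, -3.4, 10.7]
gripper_width: 0.0228
```

```bash
python3 - <<'E'
from h import *
c,s=shot("wrist","w3");print(s["clock"],s["position"])
E
python3 pm.py w3
```

```text
4.9167 [0.5810346  0.07094165 0.05795645]
mark 0.0293 389 [0.6461 0.0583 0.0288] y [0.1741 0.1763 0.1783]
ptr 0.0276 273 [0.6213 0.0624 0.0269] y [0.1737 0.1756 0.1775]
to go mm 0.5643224725182527
```

View pics/w3.png

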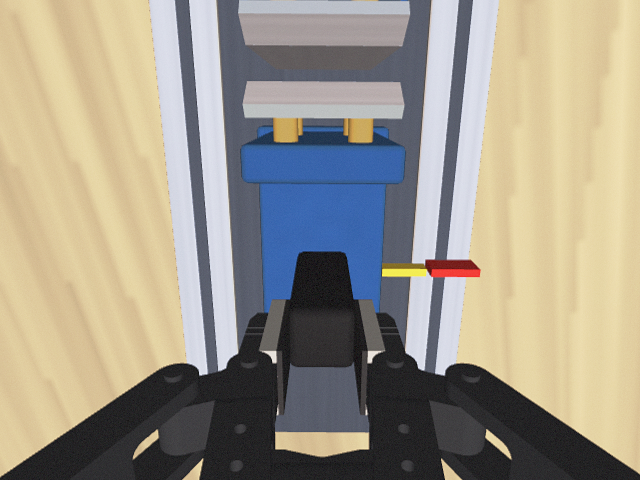

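The pointer (404,269) is level with the mark (452,268), about 0.6 mm off. I'll release and rise straight up.

send_rows --pt "0 0 0" --pt "0 0 0" --pt "0 0 0" --pt "0 0 0" --pt "0 0 0" --pt "0 0 1" --pt "0 0 3" --pt "0 0 6" --turn '[0,0,0,0,0,0,0,0]' --grip '[1,1,1,1,1,1,1,1]'

```text
clock: 5.63
position: [0.5811, 0.0712, 0.1164]
ee_rot: [0.703, 0.064, 0.706, -0.064]
contact_force: [0.7, -0.4, 0.1]
gripper_width: 0.0854
```

send_rows --pt "0 0 4" --pt "0 0 8" --pt "0 0 11" --pt "0 0 11" --pt "0 0 11" --pt "0 0 11" --pt "0 0 11" --pt "0 0 11" --turn '[0,0,0,0,0,0,0,0]' --grip '[1,1,1,1,1,1,1,1]'

```text
clock: 6.3
position: [0.5817, 0.0712, 0.2258]
ee_rot: [0.703, 0.064, 0.705, -0.064]
contact_force: [-0.5, -0.4, 0.4]
gripper_width: 0.085
```

```bash
python3 - <<'E'
from h import *
c,s=shot("wrist","w4");print(s["clock"],s["position"],s["contact_force"])
E
python3 pm.py w4; python3 m1.py w4 | grep -v tri
```

```text
6.3 [0.5816703  0.07120754 0.22575022] [-0.54843476 -0.425671    0.38470765]
mark 0.0295 97 [0.6464 0.0584 0.0288] y [0.1746 0.1764 0.1783]
ptr 0.0277 84 [0.6206 0.0627 0.027 ] y [0.174  0.1759 0.1777]
to go mm 0.5612788703925897
mark [[396.4545, 200.2314], 0.3904, [0.6453, 0.0583, 0.0285], [0.6456, 0.0585, 0.029], [384, 198, 27, 5, 121]]
ptr [[367.8911, 200.4752], 0.3904, [0.6211, 0.0622, 0.0268], [0.6212, 0.0623, 0.027], [356, 198, 25, 5, 101]]
knob [321.3111546  217.33072407] [ 305  201   33   33 1022] [0.58154584 0.07101234 0.09128785] 0.0012256496610870131
((0.5812864303588867, 0.07037429511547089), (0.02350343018770218, 0.0237702839076519), 78.97044372558594)
rails 14335 ((0.590384840965271, 0.11834608018398285), (0.2193516045808792, 0.1546187549829483), 79.39654541015625)
lip [321.94083414  73.45489816] [ 290   66   65   16 1031] [0.59947155 0.16610314 0.10987457] 0.10363147548895152 0.11423494491359326 ((0.5994516015052795, 0.16620759665966034), (0.008523205295205116, 0.03990806266665459), 79.54667663574219)
lip [321.38527215 103.1248666 ] [290  96  64  15 937] [0.59598655 0.1490151  0.10985596] 0.10317487548511861 0.11450227175790056 ((0.5961850881576538, 0.14908891916275024), (0.008549300022423267, 0.04000234231352806), 79.59656524658203)
```

View pics/w4.png

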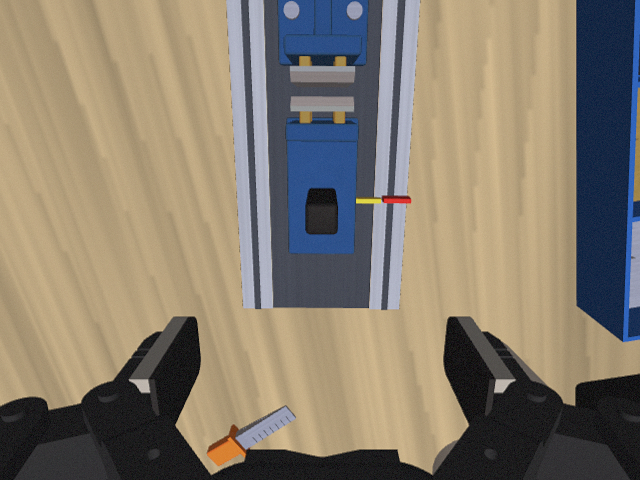

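Jaw stays at 0.56 mm from the mark after release (pointer (368,200), mark (396,200)); lips at (322,73) and (321,103). Now to the gauge.

send_rows --pt "-0.6 -4 2" --pt "-1.2 -8 4" --pt "-1.8 -12 6" --pt "-2.4 -16 7.4" --pt "-3 -20 7.4" --pt "-3.6 -24 7.4" --pt "-4.3 -28 7.4" --pt "-5 -32 7.4" --turn '[-7,-14,-21,-28,-35,-42,-49,-54]' --grip '[1,1,1,1,1,1,1,1]'

```text
clock: 7.02
position: [0.5325, -0.2445, 0.3005]
ee_rot: [0.597, 0.379, 0.597, -0.379]
contact_force: [0.9, -0.4, -0.8]
gripper_width: 0.0854
```

send_rows --pt "-0.5 -3 0" --pt "-1 -5 0" --pt "-1 -5.9 0" --pt "-1 -5.9 0" --pt "-1 -5.9 0" --pt "-1 -5.9 0" --pt "-1 -5.9 0" --pt "-1 -5.9 0" --turn '[0,0,0,0,0,0,0,0]' --grip '[1,1,1,1,1,1,1,1]'

```text
clock: 7.68
position: [0.5236, -0.3005, 0.3012]
ee_rot: [0.599, 0.376, 0.599, -0.376]
contact_force: [-0.0, -0.3, -0.7]
gripper_width: 0.0852
```

```bash
cat > g.py <<'E'
from m1 import *
def g(n):
    c,T=load(n);P=cloud(c,T);m=mask(c,(5,120,60),(20,255,255));z=P[...,2]
    print("tool z yaw",np.degrees(np.arctan2(*(-T[:2,:3]@np.array([-1,0,0.]))[::-1])), c["position"].round(4))
    mm=((m>0)&(z>.13)&(z<.18)).astype(np.uint8)*255
    ce,st,k=cen(mm);zt=np.median(z[k]);k&=abs(z-zt)<.003
    Q=P[k];r=cv2.minAreaRect(Q[:,:2].astype(np.float32));print("handle top px",ce,st,"z",zt,Q.mean(0),r)
    v,u=np.where(k);print(" ray", cv2.minAreaRect(ray(c,np.c_[u,v],.154,T)[:,:2].astype(np.float32)))
    mc=((m>0)&(z>.09)&(z<.115)).astype(np.uint8)*255
    ce2,st,k=cen(mc);Q=P[k];print("collar",ce2,np.median(z[k]),cv2.minAreaRect(Q[:,:2].astype(np.float32)))
    return c,T,ce
if __name__=="__main__":
    c,T,ce=g(sys.argv[1]); t=dict(np.load("top0.npz"))
    mt=mask(t,(5,150,120),(22,255,255));P=cloud(t);mt[P[...,2]<.13]=0;mt[:,:425]=0;mt[:,470:]=0
    ct=cen(mt)[0];print("tri",ct,tri(rays(c,ce,T),rays(t,ct)))
E
python3 - <<'E'
from h import *
c,s=shot("wrist","w5");print(s["clock"],s["position"],s["joints"].round(3))
E
python3 g.py w5
```

```text
7.6833 [ 0.52357179 -0.30046829  0.30117904] [-0.63   0.384  1.485  0.     1.272  0.492]
tool z yaw -64.31048645722657 [ 0.5236 -0.3005  0.3012]
handle top px [328.31643002 218.94827586] [317 197  24  44 986] z 0.15327707663580734 [ 0.51990357 -0.30805016  0.15336485] ((0.5194085240364075, -0.3084701597690582), (0.029603131115436554, 0.017873886972665787), 25.960693359375)
 ray ((0.5199557542800903, -0.3082170784473419), (0.0292552188038826, 0.017744889482855797), 25.68670654296875)
collar [327.22955867 199.88299692] 0.09998899683258117 ((0.5190768837928772, -0.30826449394226074), (0.0643148422241211, 0.0494856983423233), 26.973079681396484)
tri [446.01020408 261.80612245] (array([ 0.52081816, -0.30796979,  0.15086172]), np.float64(0.0011505793910649106))
```

View pics/w5.png

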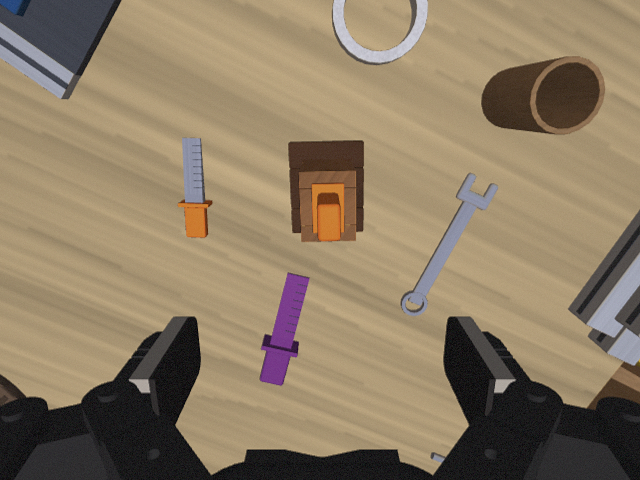

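The handle top in the holder is at px (328,219). Both views agree on position to about 1 mm and on height 0.151–0.153 m. Small orange decoy is at (195,200), the purple one at (285,330). I'll go down, then grip across 18 mm.

send_rows --pt "-0.4 -0.8 -2" --pt "-0.4 -0.8 -5" --pt "-0.4 -0.8 -8" --pt "-0.4 -0.8 -11" --pt "-0.4 -0.8 -14" --pt "-0.4 -0.8 -16.5" --pt "-0.4 -0.8 -18.5" --pt "-0.4 -0.8 -18.5" --turn '[0,0,0,0,0,0,0,0]' --grip '[1,1,1,1,1,1,1,1]' --grip_force 60

```text
clock: 8.4
position: [0.518, -0.3081, 0.1124]
ee_rot: [0.596, 0.377, 0.601, -0.376]
contact_force: [0.4, 1.1, -0.3]
gripper_width: 0.0857
```

send_rows --pt "0 0 0" --pt "0 0 0" --pt "0 0 0" --pt "0 0 0" --pt "0 0 0" --pt "0 0 0" --pt "0 0 0" --pt "0 0 0" --turn '[0,0,0,0,0,0,0,0]' --grip '[0.1,0.1,0.1,0.1,0.1,0.1,0.1,0.1]'

```text
clock: 9.07
position: [0.5193, -0.3095, 0.1171]
ee_rot: [0.599, 0.377, 0.598, -0.377]
contact_force: [-2.6, 1.5, 6.4]
gripper_width: 0.0163
```

```bash
python3 - <<'E'
from h import *
c,s=shot("wrist","w6");print(s["clock"],s["position"],s["contact_force"],s["gripper_width"])
E
```

```text
9.0667 [ 0.51934176 -0.30949451  0.1170541 ] [-2.57874333  1.46652187  6.43307214] 0.016309448951677467
```

View pics/w6.png

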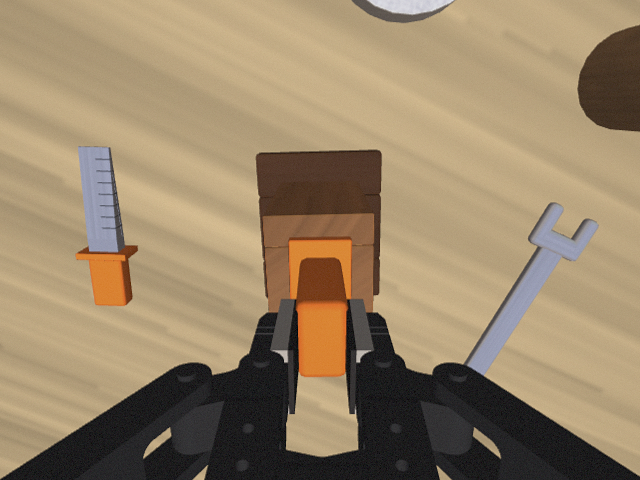

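Handle gripped centrally (320,330), opening 16 mm. I'll lift straight up.

send_rows --pt "0 0 0.5" --pt "0 0 1.5" --pt "0 0 3.5" --pt "0 0 6" --pt "0 0 9" --pt "0 0 12" --pt "0 0 14.5" --pt "0 0 15" --turn '[0,0,0,0,0,0,0,0]' --grip '[0.1,0.1,0.1,0.1,0.1,0.1,0.1,0.1]'

```text
clock: 9.78
position: [0.5201, -0.3103, 0.2714]
ee_rot: [0.601, 0.377, 0.596, -0.377]
contact_force: [-0.6, -0.1, -1.6]
gripper_width: 0.0168
```

send_rows --pt "0 0 0" --pt "0 0 0" --pt "0 0 0" --pt "0 0 0" --pt "0 0 0" --pt "0 0 0" --pt "0 0 0" --pt "0 0 0" --turn '[0,0,0,0,0,0,0,0]' --grip '[0.1,0.1,0.1,0.1,0.1,0.1,0.1,0.1]'

```text
clock: 10.45
position: [0.5192, -0.3096, 0.2658]
ee_rot: [0.598, 0.377, 0.598, -0.377]
contact_force: [0.3, 0.2, -1.7]
gripper_width: 0.0165
```

```bash
python3 - <<'E'
from h import *
c,s=shot("side","s7");c,s=shot("wrist","w7");print(s["clock"],s["position"],s["ee_rot"],s["contact_force"],s["gripper_width"])
E
```

```text
10.5 [ 0.51919026 -0.30958135  0.2658601 ] [ 0.59829301  0.37677719  0.59842431 -0.37679274] [-0.76316189  0.32927328 -0.77030292] 0.016293862539183572
```

View pics/s7.png

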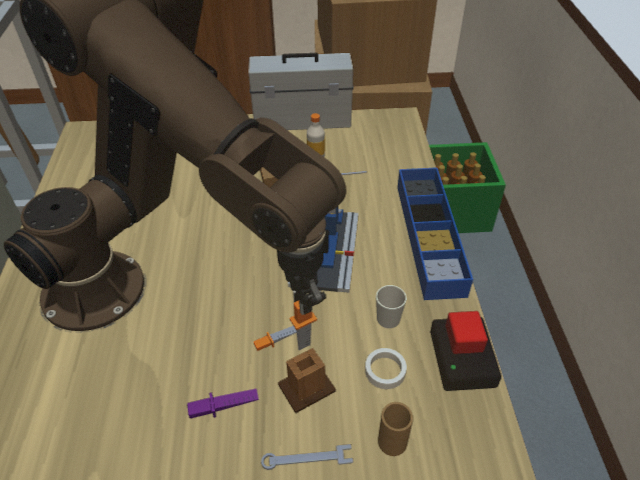

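View pics/w7.png

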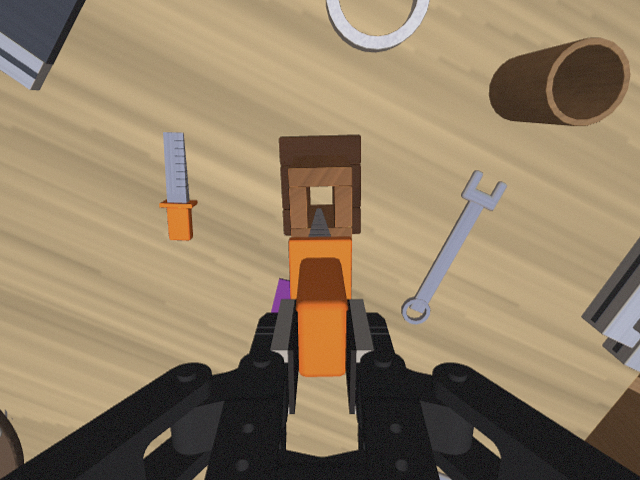

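Gauge lifted clear (the side view shows it above the empty holder, and the wrist view shows the tip at (319,215)). I'll carry it over the cheeks, turning -36.2°.

send_rows --pt "0.3 1.5 0.5" --pt "0.9 5 1" --pt "1.5 9 1" --pt "2.1 13 1" --pt "2.8 17 1" --pt "3.4 20.5 1" --pt "4 24 1" --pt "4.6 27.5 1" --turn '[-4,-9,-14,-19,-24,-29,-33,-36.2]' --grip '[0.1,0.1,0.1,0.1,0.1,0.1,0.1,0.1]'

```text
clock: 11.22
position: [0.5652, -0.0328, 0.2762]
ee_rot: [0.451, 0.545, 0.451, -0.545]
contact_force: [0.3, -1.0, -2.1]
gripper_width: 0.0164
```

send_rows --pt "0.6 3.5 0" --pt "1.2 7 0" --pt "1.8 10.5 0" --pt "2.4 14 0" --pt "2.9 17 0" --pt "3.2 19 0" --pt "3.2 19.2 0" --pt "3.2 19.2 0" --turn '[0,0,0,0,0,0,0,0]' --grip '[0.1,0.1,0.1,0.1,0.1,0.1,0.1,0.1]'

```text
clock: 11.88
position: [0.597, 0.1584, 0.2758]
ee_rot: [-0.452, -0.543, -0.452, 0.544]
contact_force: [-0.3, 0.6, -2.5]
gripper_width: 0.0162
```

```bash
python3 - <<'E'
from h import *
c,s=shot("side","s8");c,s=shot("wrist","w8");print(s["clock"],s["position"],s["ee_rot"],s["contact_force"],s["joints"].round(2))
E
```

```text
11.9333 [0.59701006 0.15738488 0.27582809] [-0.45195319 -0.54362145 -0.45192469  0.5440387 ] [ 0.1960968   0.61489473 -1.404192  ] [ 0.15  0.42  1.49 -0.    1.23  1.91]
```

View pics/w8.png

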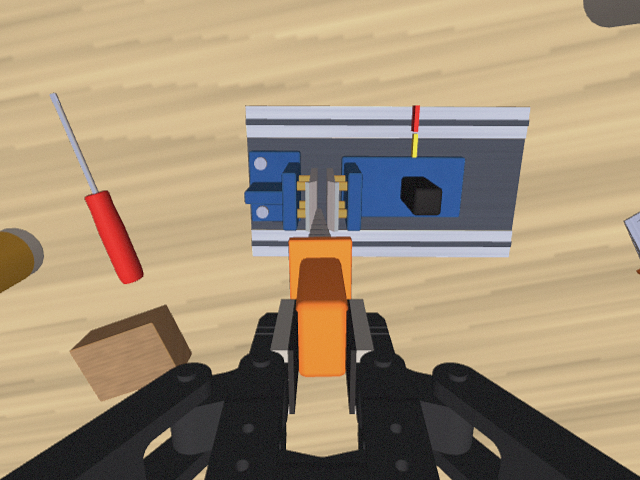

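View pics/s8.png

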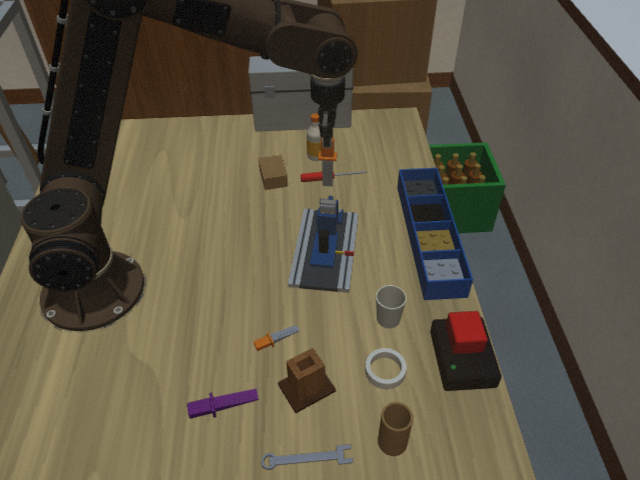

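The blade tip shows between the two lips: columns ~311 and ~333, around the tool's mid-plane column 321.6. I'll measure the centring, then check after a first descent.

```bash
cat > lip.py <<'E'
from m1 import *
n=sys.argv[1];c,T=load(n);P=cloud(c,T);z=P[...,2];hsv=cv2.cvtColor(c["color"],cv2.COLOR_RGB2HSV)
W=wristT({"tool_from_camera":np.eye(4)},c)
L=(P-W[:3,3])@W[:3,:3]   # tool coordinates
m=(z>.106)&(z<.12)&(hsv[...,1]<80); m&=(abs(L[...,2])>.003)&(abs(L[...,2])<.03)&(abs(L[...,1])<.03)
for sgn in(-1,1):
    k=m&(L[...,2]*sgn>0);print(sgn,k.sum(),"tool z mm",np.percentile(1000*L[k][:,2],[2,50,98]).round(1),"tool y",np.percentile(1000*L[k][:,1],[2,98]).round(1),"z",z[k].max().round(4))
    top=k&(z>.1115); print("  top edge tool z",np.median(1000*L[top][:,2]).round(2),top.sum(), "slope deg",np.degrees(np.polyfit(L[top][:,1],L[top][:,2],1)[0]).round(1))
cr=cv2.resize(c["color"][130:270,240:400],None,fx=4,fy=4,interpolation=cv2.INTER_CUBIC);cv2.imwrite(f"pics/{n}c.png",cr[:,:,::-1])
E
python3 lip.py w8
```

```text
-1 458 tool z mm [-13.6 -10.2  -5.6] tool y [-17.1  20.8] z 0.1148
  top edge tool z -10.97 176 slope deg 0.6
1 513 tool z mm [ 4.9  8.9 12.9] tool y [-18.1  20.8] z 0.1145
  top edge tool z 10.28 181 slope deg 0.4
```

View pics/w8c.png

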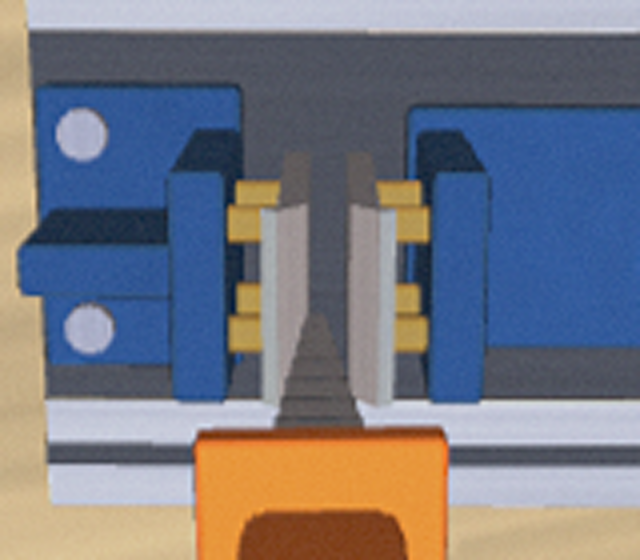

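send_rows --pt "0 0 -1" --pt "0 0 -2" --pt "0 0 -3" --pt "0 0 -4" --pt "0 0 -4.6" --pt "0 0 -5" --pt "0 0 -5" --pt "0 0 -5" --turn '[0,0,0,0,0,0,0,0]' --grip '[0.1,0.1,0.1,0.1,0.1,0.1,0.1,0.1]'

```text
clock: 12.65
position: [0.5973, 0.1574, 0.226]
ee_rot: [-0.452, -0.544, -0.452, 0.544]
contact_force: [0.0, -0.6, -1.7]
gripper_width: 0.0165
```

```bash
python3 - <<'E'
from h import *
c,s=shot("wrist","w9");print(s["clock"],s["position"],s["contact_force"])
E
python3 lip.py w9
```

```text
12.65 [0.59729329 0.15740194 0.22598797] [ 0.04919956 -0.60629968 -1.69272067]
-1 429 tool z mm [-13.1  -9.6  -5.5] tool y [-6.9 20.6] z 0.116
  top edge tool z -10.71 189 slope deg 1.0
1 508 tool z mm [ 4.9  8.9 13. ] tool y [-7.3 20.7] z 0.1141
  top edge tool z 10.25 185 slope deg 0.2
```

View pics/w9c.png

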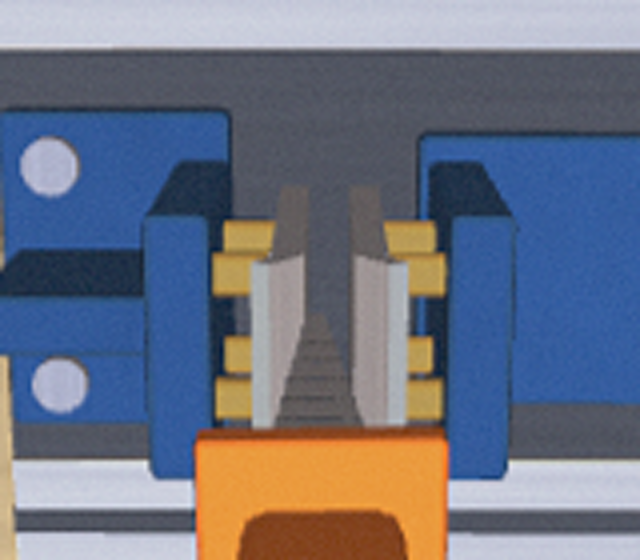

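The blade tip (crop col 318) is about 1.6 mm towards the anvil from the gap's middle (crop col 328). I'll shift towards the jaw and descend to just before contact.

send_rows --pt "-0.03 -0.16 0" --pt "-0.03 -0.16 0" --pt "-0.03 -0.16 -0.8" --pt "-0.03 -0.16 -1.6" --pt "-0.03 -0.16 -2.4" --pt "-0.03 -0.16 -3" --pt "-0.03 -0.16 -3.5" --pt "-0.03 -0.16 -3.5" --turn '[0,0,0,0,0,0,0,0]' --grip '[0.1,0.1,0.1,0.1,0.1,0.1,0.1,0.1]'

```text
clock: 13.37
position: [0.5965, 0.1557, 0.1895]
ee_rot: [-0.451, -0.543, -0.452, 0.545]
contact_force: [-0.0, -0.9, -1.7]
gripper_width: 0.0164
```

```bash
python3 - <<'E'
from h import *
c,s=shot("wrist","w10");print(s["clock"],s["position"],s["contact_force"])
cr=cv2.resize(c["color"][130:270,240:400],None,fx=4,fy=4,interpolation=cv2.INTER_CUBIC);cv2.imwrite(f"pics/w10c.png",cr[:,:,::-1])
E
```

```text
13.3667 [0.59646085 0.15572374 0.18953117] [-0.03636072 -0.86985974 -1.67927842]
```

View pics/w10c.png

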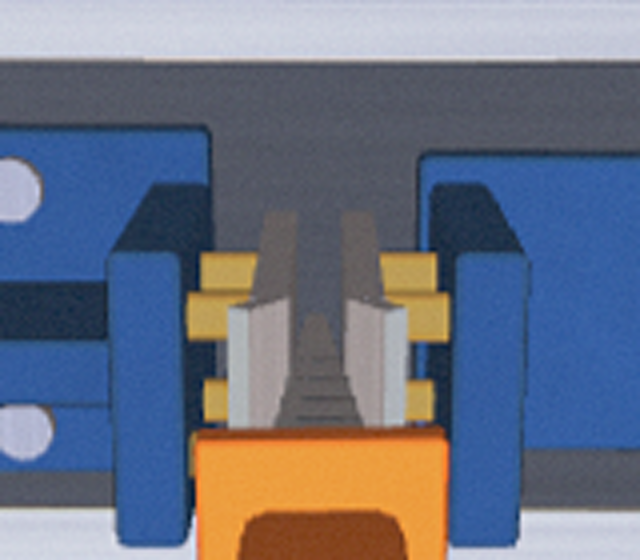

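Now the blade is centred: gap middle at crop col 318, blade at 318. I'll continue gently.

send_rows --pt "0 0 -0.3" --pt "0 0 -0.6" --pt "0 0 -0.9" --pt "0 0 -1.2" --pt "0 0 -1.5" --pt "0 0 -1.8" --pt "0 0 -2.0" --pt "0 0 -2.0" --turn '[0,0,0,0,0,0,0,0]' --grip '[0.1,0.1,0.1,0.1,0.1,0.1,0.1,0.1]'

```text
clock: 14.08
position: [0.5968, 0.1558, 0.1705]
ee_rot: [-0.452, -0.544, -0.452, 0.544]
contact_force: [-0.2, 1.1, -0.9]
gripper_width: 0.0166
```

```bash
cat > f.py <<'E'
from h import *
F=[]
for i in range(6):
    bot.capture("top");s=bot.get_state();F.append(s["contact_force"])
F=np.array(F);print(s["clock"],s["position"].round(4),F.mean(0).round(2),F.std(0).round(2),"jig y",(F[:,:2]@[.184,.983]).mean().round(2))
E
python3 f.py
```

```text
14.3833 [0.5969 0.1558 0.1712] [ 0.2  -0.35 -1.7 ] [0.34 0.48 0.4 ] jig y -0.3
```

send_rows --pt "0 0 -0.2" --pt "0 0 -0.4" --pt "0 0 -0.6" --pt "0 0 -0.8" --pt "0 0 -1.0" --pt "0 0 -1.2" --pt "0 0 -1.4" --pt "0 0 -1.4" --turn '[0,0,0,0,0,0,0,0]' --grip '[0.1,0.1,0.1,0.1,0.1,0.1,0.1,0.1]'

```text
clock: 15.05
position: [0.5968, 0.1558, 0.1566]
ee_rot: [-0.452, -0.544, -0.452, 0.544]
contact_force: [0.6, 0.2, -2.5]
gripper_width: 0.0162
```

```bash
python3 f.py
```

```text
15.35 [0.5968 0.1558 0.1569] [ 0.53  0.37 -2.88] [0.49 0.59 0.53] jig y 0.46
```

send_rows --pt "0 0 -0.2" --pt "0 0 -0.4" --pt "0 0 -0.6" --pt "0 0 -0.8" --pt "0 0 -0.9" --pt "0 0 -1.0" --pt "0 0 -1.1" --pt "0 0 -1.2" --turn '[0,0,0,0,0,0,0,0]' --grip '[0.1,0.1,0.1,0.1,0.1,0.1,0.1,0.1]'

```text
clock: 16.02
position: [0.5969, 0.1559, 0.145]
ee_rot: [0.452, 0.544, 0.452, -0.544]
contact_force: [-0.1, 0.5, 1.4]
gripper_width: 0.0161
```

```bash
python3 f.py; python3 - <<'E'
from h import *
c,s=shot("side","s11");c,s=shot("wrist","w11");print(s["clock"],s["position"],s["contact_force"],s["gripper_width"])
cr=cv2.resize(c["color"][130:270,240:400],None,fx=4,fy=4,interpolation=cv2.INTER_CUBIC);cv2.imwrite(f"pics/w11c.png",cr[:,:,::-1])
E
```

```text
16.3167 [0.5969 0.1558 0.1449] [ 0.64  0.52 -1.29] [0.6  0.49 0.77] jig y 0.63
16.3667 [0.59685821 0.15580195 0.14487923] [ 0.92016295  0.70292179 -1.61321238] 0.016534349243256575
```

View pics/w11.png

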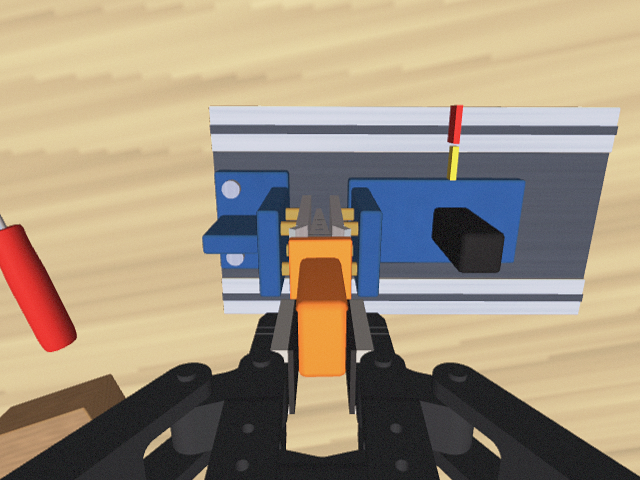

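View pics/w11c.png

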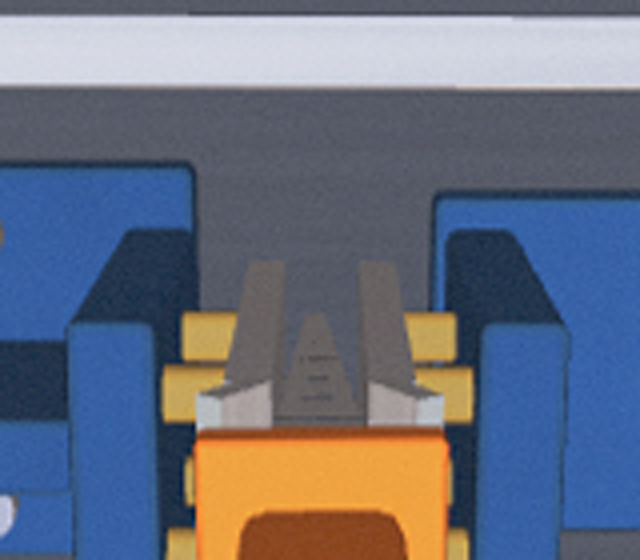

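Both cheeks are spread evenly (plate-to-lip 42 vs 40 crop px, was 50/52). The pointer (454,163) is in line with the mark (456,124). Settle, then verify numerically.

send_rows --pt "0 0 -0.1" --pt "0 0 -0.2" --pt "0 0 -0.3" --pt "0 0 -0.3" --pt "0 0 -0.3" --pt "0 0 -0.3" --pt "0 0 -0.3" --pt "0 0 -0.3" --turn '[0,0,0,0,0,0,0,0]' --grip '[0.1,0.1,0.1,0.1,0.1,0.1,0.1,0.1]'

```text
clock: 17.08
position: [0.5969, 0.1558, 0.1419]
ee_rot: [-0.452, -0.544, -0.452, 0.544]
contact_force: [0.8, 0.5, -0.7]
gripper_width: 0.0163
```

```bash
python3 f.py; python3 - <<'E'
from h import *
c,s=shot("wrist","w12");print(s["clock"],s["position"],s["gripper_width"],s["joint_vel"].round(4))
T=wristT(c,s);P=cloud(c,T);u=np.array([.184,.983]);o={}
hsv=cv2.cvtColor(c["color"],cv2.COLOR_RGB2HSV)
for k,lo,hi in (("mark",(0,150,60),(4,255,255)),("ptr",(24,150,60),(35,255,255))):
    m=mask(c,lo,hi);m[:,:400]=0;m[:,500:]=0;m[210:]=0
    Q=P[m>0];zt=np.percentile(Q[:,2],90);tp=Q[abs(Q[:,2]-zt)<.0015];y=tp[:,:2]@u;o[k]=np.percentile(y,[3,97]).mean();print(k,len(tp),zt,o[k])
print("to go mm",1000*(o["mark"]-o["ptr"]))
W=wristT({"tool_from_camera":np.eye(4)},s);L=(P-W[:3,3])@W[:3,:3];z=P[...,2]
m=(z>.106)&(z<.12)&(hsv[...,1]<80)&(abs(L[...,2])<.03)&(L[...,1]<.03)&(L[...,1]>.014)
for sg in(-1,1):
    k=m&(L[...,2]*sg>0.003);print("lip",k.sum(),np.percentile(1000*L[k][:,2],[2,50,98]).round(1))
# blue plate inner edges
m=(z>.085)&(z<.1)&(hsv[...,1]>120)&(hsv[...,0]>100)&(hsv[...,0]<125)&(abs(L[...,2])<.05)
for sg in(-1,1):
    k=m&(L[...,2]*sg>0.003);print("plate",k.sum(),np.percentile(1000*L[k][:,2],[2,50,98]).round(1))
E
```

```text
17.3833 [0.5969 0.1558 0.1419] [ 0.97  1.18 -0.89] [0.13 0.29 0.21] jig y 1.34
17.3833 [0.59687218 0.15581181 0.14194306] 0.016696948674570528 [-0.0007 -0.0021 -0.0005  0.0001  0.0005  0.0017]
mark 213 0.029439360733845177 0.17620401245415368
ptr 176 0.027620168017398868 0.17553235516231425
to go mm 0.6716572918394337
lip 159 [-16.6 -12.2  -8.4]
lip 137 [ 5.8  9.7 14. ]
plate 2109 [-34.5 -28.5 -23.1]
plate 2051 [19.5 25.1 31. ]
```

Final pose is fine: pointer 0.7 mm from the mark, arm at rest, cheek imbalance ~1.3 N on ~2.7 N each. Handing in.

```bash
python3 -c "
from plant import bot
print(bot.job_done()); s=bot.get_state(); print(s['clock'],s['position'],s['contact_force'],s['gripper_width'])"
```

```text
the job is handed in; nothing more can be done
None
the job is handed in; nothing more can be done
```

I slid the jaw 47 mm onto the red mark, lifted the large orange gauge out of its holder and lowered it between the cheeks. I handed the job in at about 17 s with the gauge still gripped (60 N commanded); no verdict is given.

**Last checks**
- **Pointer:** 0.7 mm from the mark, against the 4 mm allowed. The jaw did not move while the gauge went in.
- **Blade:** the tip is at an estimated 33 mm above the table, about 72 mm below the lips' bends. It looked upright and in line with the cheeks in the wrist picture.
- **Cheek forces:** both cheeks are visibly pushed back. From the blade thickness and spring rate I estimate about 3.3 N on the jaw cheek and 2.0 N on the anvil cheek, inside the 0.4 to 8 N limits. These were not measured directly.
- **Other objects:** the tool's path stayed clear of them. I did not re-measure their positions at the end.

**Checks that disagreed**
- **Centring:** the first centring at the lips was about 1.6 mm off towards the anvil, and I corrected it before contact. The sideways force reading still shows an imbalance of about 1.3 N, about 0.5 mm too far towards the jaw. I left it because it is within limits.
- **Drag:** the downward drag read about 3 N while moving but fell to about 1 N at rest. One mid-way reading had the opposite sign, probably because the arm rebounded slightly after overshooting.
- **Knob height:** the rough two-view check gave 77 mm instead of the 91 mm measured by depth. I used the depth value, which matches the stated 92 mm.

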